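Fold up a gift carton and pack the rooster

TASK

Make up the gift carton: fold all four of its walls up until they stand upright. Only then stand the carved rooster upright inside, in the middle of the carton's floor, facing lengthwise along the carton (towards either end), leaving all the walls standing. Do not disturb the spool, the stool or the bead bracelet.

Things in the scene. Friction and masses are not known exactly. Their poses are not given: they have to be found in the camera images.
- carton: brown cardboard folding gift carton, fixed to the table: floor 110 x 90 x 6 mm (x is its long direction, z up). Origin: centre of the floor's underside on the table. Four hinged walls fold outwards from the floor's edges; the hinge lines lie 6 mm above the table, at x = +55 and -55 mm (end walls) and y = +45 and -45 mm (side walls). Hinges are stiff: a wall stays at whatever angle it is left.
- end_far (a joint): hinge of the short end wall at the carton's +x end (away from the robot): 0 = folded out flat, 1.57 = upright, stop at 1.60. Wall 84 mm wide, 4 mm thick, 40 mm from hinge to its top edge; from the middle of that edge a thumb tab 36 mm wide with rounded corners (straight sides for about 18 mm) stands out 24 mm further
- end_far_tab (a point): middle of the thumb tab of the short end wall at the carton's +x end (away from the robot), in the wall's mid-plane 56 mm from the hinge line; x points from hinge to tab tip, y along the hinge
- side_left (a joint): hinge of the long side wall at the carton's +y side (left): 0 = folded out flat, 1.57 = upright, stop at 1.60. Wall 104 mm wide, 4 mm thick, 40 mm from hinge to its top edge; from the middle of that edge a thumb tab 36 mm wide with rounded corners (straight sides for about 18 mm) stands out 24 mm further
- side_left_tab (a point): middle of the thumb tab of the long side wall at the carton's +y side (left), in the wall's mid-plane 56 mm from the hinge line; x points from hinge to tab tip, y along the hinge
- end_near (a joint): hinge of the short end wall at the carton's -x end (towards the robot): 0 = folded out flat, 1.57 = upright, stop at 1.60. Wall 84 mm wide, 4 mm thick, 40 mm from hinge to its top edge; from the middle of that edge a thumb tab 36 mm wide with rounded corners (straight sides for about 18 mm) stands out 24 mm further
- end_near_tab (a point): middle of the thumb tab of the short end wall at the carton's -x end (towards the robot), in the wall's mid-plane 56 mm from the hinge line; x points from hinge to tab tip, y along the hinge
- side_right (a joint): hinge of the long side wall at the carton's -y side (right): 0 = folded out flat, 1.57 = upright, stop at 1.60. Wall 104 mm wide, 4 mm thick, 40 mm from hinge to its top edge; from the middle of that edge a thumb tab 36 mm wide with rounded corners (straight sides for about 18 mm) stands out 24 mm further
- side_right_tab (a point): middle of the thumb tab of the long side wall at the carton's -y side (right), in the wall's mid-plane 56 mm from the hinge line; x points from hinge to tab tip, y along the hinge
- rooster: carved rooster on a round foot, 95 g, 40 mm wide (x), 85 mm long (y, head towards -y), 120 mm high; origin: centre of its underside, z up. Its egg-shaped body is about 30 mm wide from 30 to 72 mm up; grasp it there across x, near the origin's y. The head and comb rise from 72 to 120 mm, between 12 and 32 mm towards -y; foot 26 mm across
- spool: bystander: upright thread spool, 24 mm across, 36 mm high; origin at the centre of its foot
- stool: bystander: toy stool, 68 mm across, 58 mm high; origin at the centre of its foot
- bangle: bystander: stiff bracelet of beads lying flat, 68 mm across, 12 mm high; origin at the centre of its underside
There are look-alikes about, which are no part of the job. Leave any blue or red look-alike of the rooster alone.

How it is judged:
By the outcome, as a careful person would: the job done as asked, in the order asked, and still so for the second after the job is handed in, with the robot touching nothing.
It also fails if it takes over 70 s, if anything falls off the work surface, if the arm or the gripper's body presses on something with over 40 N, if the wrist force passes 120 N, or if a joint passes its speed limit or range.

ROBOT

A 7-joint arm with a two-finger parallel gripper is mounted at the origin on the work surface; the furniture and walls round the work are solid. World frame = base frame: x ahead of the robot, y to its left, z up, the work surface at z = 0. Lengths are in mm, angles in rad, forces in N, time in s.
With the tool pointing down it reaches from about 400 to 850 mm from the base axis. Payload 4.5 kg.
Tool frame: the origin (TCP) lies midway between the tips of the shut fingers; the grasp point (between the pads) lies r.grasp_offset behind it (r.grasp_offset is the distance from the TCP to the grasp point, in mm); z points along the fingers, y is the line along which they close (so a half turn about z gives the same grasp; the last joint's range is limited). The gripper opens to 85 mm and grips with 20 to 120 N. Pads are 22 mm wide; open, the fingers measure 114 mm over their backs; the gripper's body (76 mm by 85 mm) begins 54 mm behind the grasp point. The pads swing forward as they close: fully open they stand 13 mm farther back than shut.
Start: joints at [1.274, 0.689, -0.195, 1.565, 0.157, 0.902, -0.215], TCP at [203.03, -591.129, 231.317] pointing down, gripper open.
Joint ranges: [-3.01, 3.01], [-0.46, 2.08], [-1.47, 1.51], [0.13, 2.56], [-1, 4.14], [0.04, 2.09], [-2.66, 2.66]. Speed limits (rad/s): [2.57, 2.57, 3.14, 3.14, 3.14, 3.14, 3.14].

INTERFACE

Orientations are given as a unit quaternion [w, x, y, z].
In Python, from plant import r, fingers, monitor, optics, order gives the robot as it stands. Calls block until the motion is done:
- r.move_to(position, orientation): joint-space move of the TCP to a pose.
- r.move_straight(position, frame=None, vel=150, f_stop=None): straight line of the TCP; frame=None keeps the orientation; vel is the mean speed in mm/s. With f_stop (N) it stops when the force on the tool has changed by that much, and returns True; else False.
- r.move_joints(angles): joint-space move.
- fingers.release() and fingers.clamp(force=None): open the fingers fully, or close them until they stop; force is the grip in N (None keeps the last).
- r.dwell(seconds).
- r.ik(position, orientation): joint angles nearest the present ones, or None.
- monitor.sense(): the state.
- optics.get_image(name): name is "scene" or "side" or "wrist"; returns a dict with "image" (384x512x3 uint8, red, green, blue), "K" (3x3 intrinsics, pixels), "R" (3x3) and "t" (3): a world point X has camera coordinates R X + t; the wrist camera has in their place "mount" (4x4, takes a point from camera to tool coordinates, whose origin is the TCP and whose axes are the flange's). Camera axes: x right, y down, z forward; pixel columns grow to the right and rows downward; lengths in mm; the calibration is good to about 2 mm. The wrist camera is an equidistant fisheye: a pixel r from the principal point sees the ray r / f radians off the axis. A picture is of the moment at which its call begins: read the wrist's pose just before it. There is no depth.
A pose or a line that the arm cannot do raises r.PlanningError and nothing moves.
- order.finish_job(): hands the job in; it is judged then, once.
The state is a dict: "time_s": time; "joint_positions": joint angles; "qvel": joint speeds; "effort": joint torques, N m; "ee_pos": TCP position; "tool_rot": TCP orientation; "contact_force": force on the tool from outside, world axes, zero at the start; "ft_torque": the same for the moment, N m; "width": finger opening in mm; "grip_force": force on a finger pad.
Only numpy, scipy, OpenCV 4.12 (cv2) and the standard library are available. Lean on these libraries where they do the work, as an engineer would, in place of code of your own. Each camera call takes 0.05 s, during which the arm holds its last target. There are 200 camera calls.

## Working session

There is one attempt and no reset: what is moved stays moved. The work goes in short steps, each a Python script; the robot and the scene stay as the last script left them, time stands still between calls to the robot, and variables do not carry over. Pictures are saved under pics/ and viewed, at most 10 in all, crops included, and the job is handed in when it is done.

```bash
ls; mkdir -p pics; python3 - <<'E'
from plant import r, fingers, monitor, optics, order
import cv2,numpy as np
s=monitor.sense(); print(s['time_s'],s['ee_pos'],s['tool_rot'],s['width'],r.grasp_offset)
ims=[]
for n in ("scene","side"):
    d=optics.get_image(n); cv2.imwrite(f'pics/{n}0.png',d['image'][:,:,::-1]); print(n,d['K'].tolist(),np.round(d['R'],4).tolist(),np.round(d['t'],1).tolist())
    np.savez(f'{n}0.npz',**d)
d=optics.get_image("wrist"); print(d['K'].tolist(),d['mount'].tolist()); cv2.imwrite('pics/wrist0.png',d['image'][:,:,::-1])
for n in ("scene","side"):
    cv2.imwrite(f'pics/{n}0b.png',cv2.resize(cv2.imread(f'pics/{n}0.png'),(800,600),interpolation=cv2.INTER_CUBIC))
E
```

```text
pics
0.0 [ 202.74147299 -590.48492411  230.45862886] [-9.37574910e-04  9.86348526e-01  1.64668339e-01 -2.09420637e-04] 85.66355438324236 18.700000000000003
scene [[431.22223724492153, 0.0, 256.9257714286925], [0.0, 431.22223724492153, 191.6762660618744], [0.0, 0.0, 1.0]] [[0.7613, -0.6485, -0.0002], [-0.4177, -0.4902, -0.765], [0.496, 0.5824, -0.644]] [-425.5, 184.4, 1157.4]
side [[392.8360930964747, 0.0, 254.40759711127168], [0.0, 392.8360930964747, 192.48372847961136], [0.0, 0.0, 1.0]] [[-0.8669, -0.4984, -0.0078], [-0.2269, 0.4086, -0.8841], [0.4438, -0.7646, -0.4673]] [401.7, 199.7, 820.8]
[[297.3186396354542, 0.0, 254.08314411416944], [0.0, 297.3186396354542, 189.55173810395897], [0.0, 0.0, 1.0]] [[-0.00018848830627190443, -0.945449150120711, -0.3257696563650171, 83.5957971304146], [0.9999993749173531, 0.00018082661655127418, -0.0011033887053807135, 0.42855380884532224], [0.0011021057384906446, -0.32576966070792673, 0.9454485250531522, -142.20127278068446], [0.0, 0.0, 0.0, 1.0]]
```

View pics/scene0b.png

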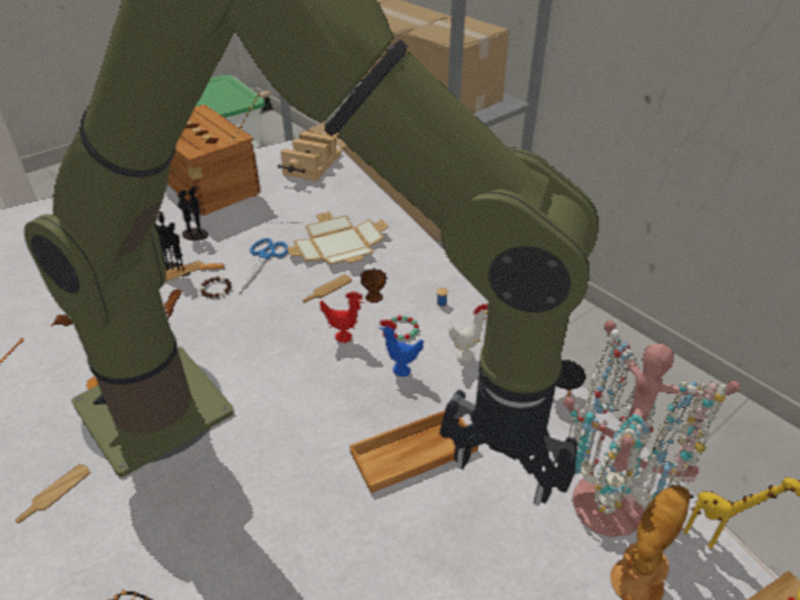

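View pics/side0b.png

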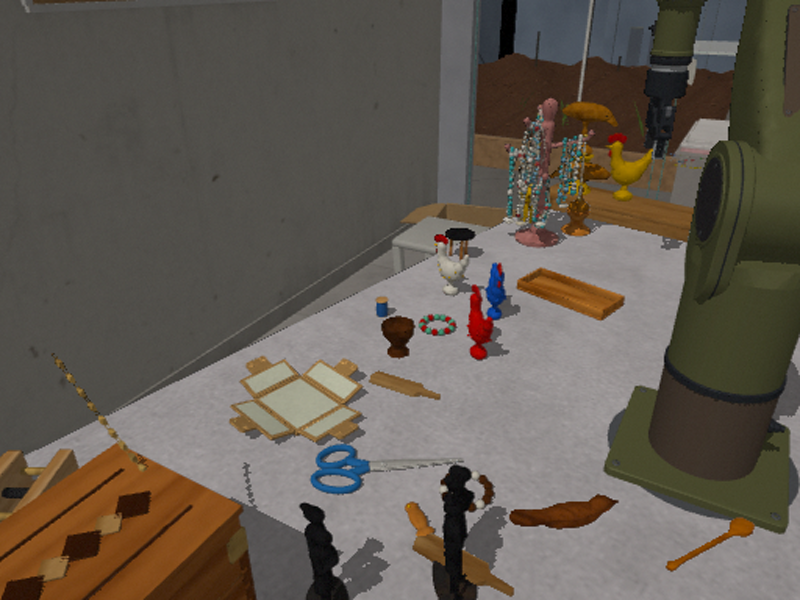

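Candidates for the rooster, in side-view pixels of the 800x600 picture:
- White at (450,268). It also shows at (468,335) in the scene view.
- Red at (480,325).
- Blue at (496,290).
- Yellow at (628,165), on the bench beyond the table.

White fits: it stands on the table, is neither blue nor red, and has a round foot. The carton is at (297,402) in the side view and (338,240) in the scene view, with all four walls folded out. The stool is at (460,237) and the spool at (382,306), also in the side view. The bead bracelet on this side is at (437,324).

```bash
cat > h.py <<'E'
import numpy as np, cv2
from scipy.spatial.transform import Rotation as Ro
def ray(d,uv):   # fixed camera: origin, direction
    R,t=d['R'],d['t']; v=np.linalg.inv(d['K'])@np.array([*uv,1.]); v=R.T@v
    return -R.T@t, v/np.linalg.norm(v)
def wray(d,ee,q,uv):
    K=d['K'];x=np.array([(uv[0]-K[0,2])/K[0,0],(uv[1]-K[1,2])/K[1,1]]);a=np.hypot(*x)
    c=np.array([*(x/a*np.sin(a) if a>0 else x),np.cos(a)])
    T=d['mount'];Rw=Ro.from_quat(np.roll(q,-1)).as_matrix()
    return ee+Rw@T[:3,3], Rw@T[:3,:3]@c
def wproj(d,ee,q,X):
    T=d['mount'];Rw=Ro.from_quat(np.roll(q,-1)).as_matrix()
    c=(np.atleast_2d(X)-ee-Rw@T[:3,3])@(Rw@T[:3,:3]); n=np.hypot(c[:,0],c[:,1]);a=np.arctan2(n,c[:,2])
    return c[:,:2]/n[:,None]*a[:,None]*d['K'][0,0]+d['K'][:2,2]
def proj(d,X):
    c=np.atleast_2d(X)@d['R'].T+d['t']; u=c@d['K'].T; return u[:,:2]/u[:,2:]
def tri(rays):
    A=sum(np.eye(3)-np.outer(v,v) for o,v in rays);b=sum((np.eye(3)-np.outer(v,v))@o for o,v in rays)
    X=np.linalg.solve(A,b); return X, max(np.linalg.norm((np.eye(3)-np.outer(v,v))@(X-o)) for o,v in rays)
def onz(o,v,z): return o+v*(z-o[2])/v[2]
def quat(zax,yax):  # tool quaternion wxyz from tool z and y axes
    z=np.array(zax,float);z/=np.linalg.norm(z);y=np.array(yax,float);y-=z*(y@z);y/=np.linalg.norm(y)
    return np.roll(Ro.from_matrix(np.column_stack([np.cross(y,z),y,z])).as_quat(),1)
E
python3 - <<'E'
from h import *
L=lambda n:dict(np.load(n+'0.npz'))
sc,sd=L('scene'),L('side'); k=1.5625
P=dict(carton=((338,240),(297,402)),tabA=((326,215),(342,366)),tabB=((385,225),(258,363)),tabC=((356,265),(236,425)),tabD=((295,250),(346,430)),
 white_foot=((463,357),(451,291)),red_foot=((343,340),(478,354)),blue_foot=((402,372),(494,315)),spool=((442,303),(382,315)),bangle=((403,327),(437,324)),cup=((375,299),(398,354)))
for n,(a,b) in P.items():
    X,e=tri([ray(sc,np.array(a)/k),ray(sd,np.array(b)/k)]); print(n,X.round(),round(e,1), onz(*ray(sd,np.array(b)/k),0).round())
print('stool',onz(*ray(sd,np.array((460,255))/k),0).round(), 'yellow',onz(*ray(sd,np.array((628,198))/k),0).round())
E
```

```text
carton [529. 186.   8.] 1.0 [534. 179.   0.]
tabA [474. 163.  92.] 18.9 [530.  67.   0.]
tabB [635. 149.  21.] 1.4 [656. 127.   0.]
tabC [613. 209. -83.] 31.6 [577. 265.   0.]
tabD [427. 209.  14.] 2.6 [434. 197.   0.]
white_foot [ 488. -260.    2.] 0.6 [ 491. -265.    0.]
red_foot [349. -76.  -1.] 1.4 [350. -75.   0.]
blue_foot [ 378. -214.   -0.] 0.3 [ 377. -214.    0.]
spool [ 566. -118.   -3.] 1.3 [ 561. -112.    0.]
bangle [ 454. -127.    4.] 1.0 [ 456. -132.    0.]
cup [473. -17.  -5.] 0.5 [468.  -9.   0.]
stool [ 551. -438.    0.] yellow [  302. -1037.     0.]
```

```bash
cat >> h.py <<'E'
def shot(name,tag):
    from plant import monitor,optics
    s=monitor.sense(); d=optics.get_image(name); d['ee']=np.array(s['ee_pos']); d['q']=np.array(s['tool_rot'])
    np.savez(f'{tag}.npz',**d); cv2.imwrite(f'pics/{tag}.png',d['image'][:,:,::-1]); return d
def load(t): return dict(np.load(t+'.npz'))
E
python3 - <<'E'
from h import *
from plant import r, monitor
q=quat([0,0,-1],[0,-1,0])
r.move_to([540,-260,300],q); w=shot('wrist','w1'); print(monitor.sense()['time_s'],w['ee'])
r.move_to([600,170,280],q); w=shot('wrist','w2'); print(monitor.sense()['time_s'],w['ee'])
shot('scene','sc1'); shot('side','sd1'); 
a=cv2.imread('pics/w1.png');b=cv2.imread('pics/w2.png')
cv2.imwrite('pics/w1b.png',cv2.resize(a,(800,600),interpolation=cv2.INTER_CUBIC));cv2.imwrite('pics/w2b.png',cv2.resize(b,(800,600),interpolation=cv2.INTER_CUBIC))
E
```

```text
1.9417 [ 539.11730783 -261.67195215  299.8266486 ]
3.5917 [600.62287066 167.59167936 280.08146051]
```

View pics/w1b.png

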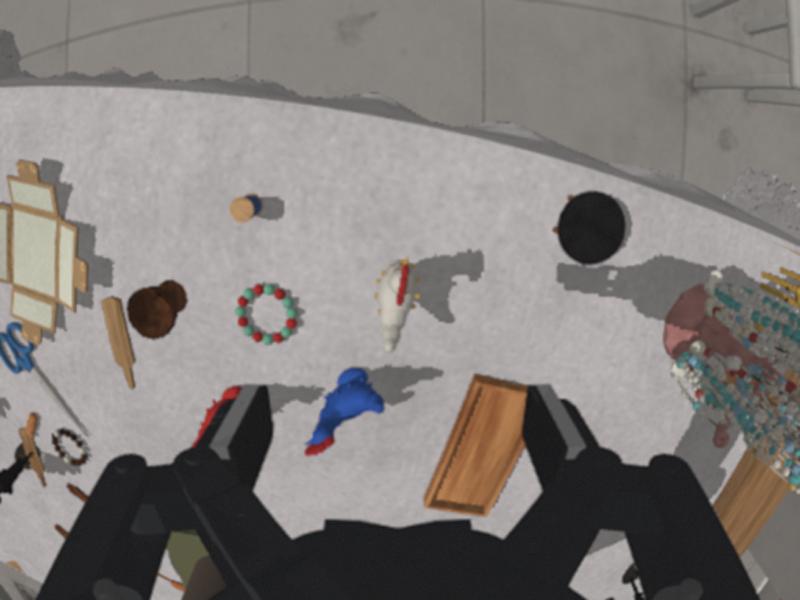

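View pics/w2b.png

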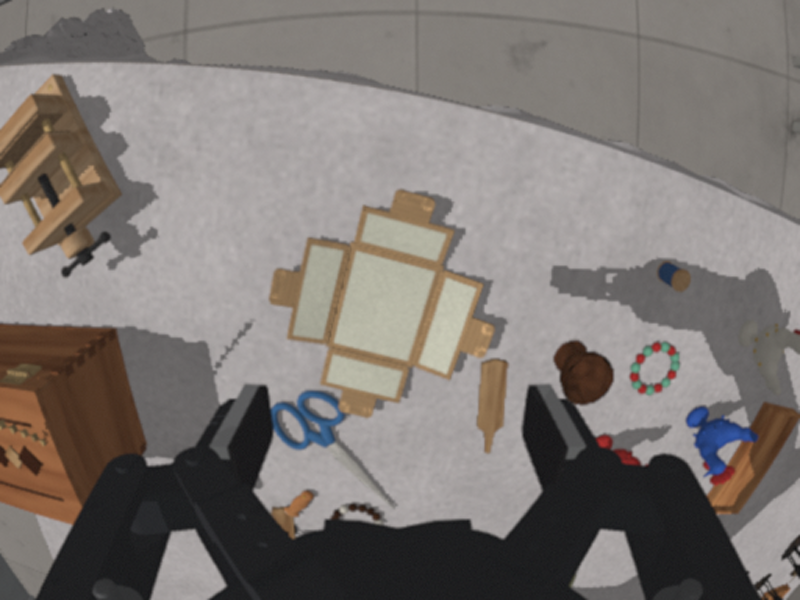

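The white rooster is at (395,300) in w1, with its red comb at (403,280) and its tail at (390,345). The carton floor's centre is at (385,306) in w2, and its walls are only slightly raised. The scissors lie by the near tab at (355,405) and a brush lies beside the right tab at (482,338). One montage crop will confirm the rooster and sharpen the carton points.

```bash
python3 - <<'E'
import cv2,numpy as np
def c(f,x,y,w=100,h=75): return cv2.resize(cv2.imread(f'pics/{f}.png')[y:y+h,x:x+w],(400,300),interpolation=cv2.INTER_CUBIC)
m=np.vstack([np.hstack([c('side0',140,218),c('scene0',170,125)]),np.hstack([c('sd1',250,130),c('sc1',240,170)])])
cv2.imwrite('pics/m1.png',m)
E
```

```text
(no output)
```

View pics/m1.png

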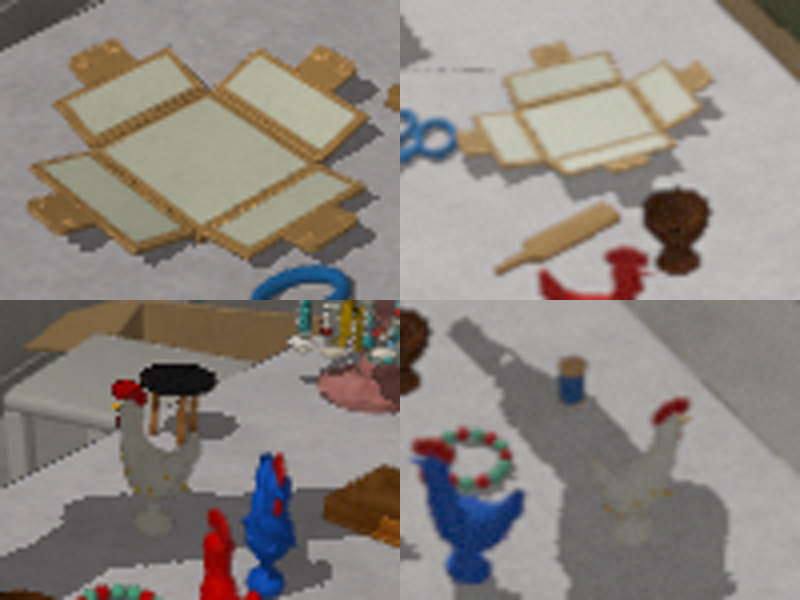

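```bash
cat > fit.py <<'E'
from h import *
from scipy.optimize import least_squares
w2,sc,sd=load('w2'),load('scene0'),load('side0'); k=1.5625
W={'far':(55,0,42),'left':(45,90,52),'near':(55,180,42),'right':(45,270,52)}; N=list(W)
def wp(p,n,s,t): # s from hinge, t along hinge (left of outward dir)
    d,a,_=W[n]; th=p[3+N.index(n)]; a=np.radians(a)
    o=np.array([np.cos(a),np.sin(a),0]);h=np.array([-np.sin(a),np.cos(a),0])
    return cw(p,o*(d+s*np.cos(th))+h*t+[0,0,6+s*np.sin(th)])
def cw(p,X): c,s_=np.cos(p[2]),np.sin(p[2]); return np.array([p[0]+c*X[0]-s_*X[1],p[1]+s_*X[0]+c*X[1],X[2]])
S=lambda a:(140+a[0]/4,218+a[1]/4); C=lambda a:(170+a[0]/4,125+a[1]/4); D=lambda a:(a[0]/k,a[1]/k)
ob=[]
for cam,f,fl,tips,cor in [
 ('w',D,[(354,243),(441,268),(411,364),(327,346)],dict(far=(416,194),left=(271,286),near=(354,415),right=(494,341)),
   dict(far=((362,207),(453,232)),left=((290,341),(310,238)),right=((482,285),(451,377)))),
 ('sd',S,[(95,148),(210,92),(312,163),(200,232)],dict(far=(92,50),left=(47,222),near=(338,245),right=(342,55)),
   dict(far=((57,100),(170,50)),right=((262,50),(366,118)),near=((364,186),(250,255)),left=((135,250),(35,167)))),
 ('sc',C,[(222,80),(268,130),(150,165),(118,105)],dict(far=(302,70),left=(150,44),near=(64,132),right=(230,165)),
   dict(left=((105,75),(215,52))))]:
    for X,uv in zip([(55,45,6),(55,-45,6),(-55,-45,6),(-55,45,6)],fl): ob.append((cam,lambda p,X=X:cw(p,X),f(uv)))
    for n,uv in tips.items(): ob.append((cam,lambda p,n=n:wp(p,n,64,0),f(uv)))
    for n,(a,b) in cor.items():
        for sg,uv in ((1,a),(-1,b)): ob.append((cam,lambda p,n=n,sg=sg:wp(p,n,40,sg*W[n][2]),f(uv)))
def pj(cam,X): return wproj(w2,w2['ee'],w2['q'],X)[0] if cam=='w' else proj(sc if cam=='sc' else sd,X)[0]
res=lambda p:np.concatenate([pj(c,g(p))-uv for c,g,uv in ob])
if __name__=='__main__':
    s=least_squares(res,[529,186,-.27,.2,.2,.2,.2],loss='soft_l1',x_scale=[10,10,.1,.1,.1,.1,.1])
    print(s.x.round(3)); R=res(s.x).reshape(-1,2)
    for (c,g,uv),e in zip(ob,R):
        if np.hypot(*e)>1.6: print(c,np.round(uv),e.round(1))
    print('rms',np.sqrt((R**2).mean())); np.save('carton.npy',s.x)
    for n in N: print(n,'tab',wp(s.x,n,56,0).round(1))
    sc1,sd1,w1=load('sc1'),load('sd1'),load('w1')
    sdp=lambda x,y:(250+x/4,130+(y-300)/4); scp=lambda x,y:(240+(x-400)/4,170+(y-300)/4)
    for n,a,b,w in [('foot',(153,525),(632,534),None),('comb',(126,390),(672,409),(404,280)),('tail',(197,440),(600,468),(390,345))]:
        rs=[ray(sd1,sdp(*a)),ray(sc1,scp(*b))]
        if w: rs.append(wray(w1,w1['ee'],w1['q'],D(w)))
        print(n,[np.round(x,1) for x in tri(rs)])
        if w: print('  side+wrist',tri([rs[0],rs[2]]))
    for nm,uv,z in [('comb0',(401,302),115),('comb1',(405,262),112),('stool',(592,228),58),('bangle',(268,313),6)]: print(nm,onz(*wray(w1,w1['ee'],w1['q'],D(uv)),z).round(1))
E
python3 fit.py
```

```text
[ 5.27989e+02  1.81015e+02 -2.66000e-01  3.23000e-01  2.31000e-01
  1.49000e-01  2.62000e-01]
w [227. 156.] [-2.4 -0.1]
w [282. 172.] [ 2.1 -0.4]
w [263. 233.] [0.8 3.1]
w [316. 218.] [-2.4  0.6]
w [186. 218.] [-2.3 -1.2]
w [198. 152.] [-1.9 -0.2]
w [289. 241.] [-0.4  1.7]
sd [164. 255.] [-1.9 -0.3]
sd [192. 241.] [ 0.3 -2. ]
sd [218. 259.] [ 3.7 -0.7]
sd [224. 279.] [ 0.3 -2.7]
sd [232. 248.] [ 1.6 -0.7]
sc [200. 151.] [-1.6  0.9]
sc [186. 158.] [-1.5  3.2]
sc [228. 166.] [0.7 1.4]
sc [224. 138.] [-2.  -0.5]
rms 1.2199952923938824
far tab [632.3 152.6  23.8]
left tab [554.2 277.   18.8]
near tab [421.5 210.   14.3]
right tab [501.9  85.4  20.5]
foot [array([ 491.4, -262.3,    1.1]), np.float64(0.4)]
comb [array([ 519.4, -266.2,  107.8]), np.float64(1.5)]
  side+wrist (array([ 520.19054898, -267.29398766,  107.67018807]), np.float64(0.05582236189216959))
tail [array([ 456.1, -257.3,   84. ]), np.float64(2.0)]
  side+wrist (array([ 454.94720548, -256.07122775,   83.97520517]), np.float64(0.37855306602432365))
comb0 [ 505.3 -264.9  115. ]
comb1 [ 535.4 -267.9  112. ]
stool [ 553.9 -435.4   58. ]
bangle [ 454.2 -128.6    6. ]
```

Confirmed: the white rooster is the one, and its head points about +x. The carton is at (528,181) with yaw -0.27, and its walls are at 0.15–0.32 rad.

To fold each wall I'll grip the tab across its 36 mm width with the tool vertical and carry it along its arc. The far wall goes first.

```bash
cat > fold.py <<'E'
from fit import *
from plant import r, fingers, monitor
def fold(n,p,h=11.,s=57.,grip=50,sign=None):
    i=3+N.index(n); a=np.radians(W[n][1])+p[2]; o=np.array([np.cos(a),np.sin(a),0]); hd=np.array([-o[1],o[0],0])
    def tcp(th): pp=p.copy(); pp[i]=th; return wp(pp,n,s,0)-[0,0,h]
    j0=np.array(monitor.sense()['joint_positions']); P=tcp(p[i]); best=None
    for sg in ([sign] if sign else [1,-1]):
        q=quat([0,0,-1],hd*sg); j=r.ik(P+[0,0,90],q)
        if j is not None and (best is None or np.abs(j-j0).max()<best[0]): best=(np.abs(np.array(j)-j0).max(),q)
    q=best[1]; r.move_to(P+[0,0,90],q)
    print(n,'stopped' if r.move_straight(P,vel=180,f_stop=15) else 'down',monitor.sense()['ee_pos'][2].round(1),'want',P[2].round(1))
    fingers.clamp(grip); w0=monitor.sense()['width']; print(' width',round(w0,1),'t',monitor.sense()['time_s'])
    if not 30<w0<42: return False
    f0=np.array(monitor.sense()['contact_force'])
    for th in np.linspace(p[i],1.45,7)[1:]:
        st=r.move_straight(tcp(th),vel=110,f_stop=30); f=np.array(monitor.sense()['contact_force'])-f0
        print(f'  {th:.2f}',st,'in %.1f z %.1f'%(-f@o,f[2]))
        if st: break
    b=tcp(1.45); st=r.move_straight(tcp(1.59)-o*6,vel=60,f_stop=12); s1=monitor.sense(); e=np.array(s1['ee_pos'])
    out=(e-cw(p,[0,0,0]))@o-W[n][0]; print(' end',st,'tab out by %.1f z %.1f'%(out,e[2]+h-6),'w',round(s1['width'],1))
    fingers.release(); e=np.array(monitor.sense()['ee_pos']); r.move_straight(e+[0,0,85],vel=250); print(' t',monitor.sense()['time_s']); return True
E
python3 - <<'E'
from fold import *
fold('far',np.load('carton.npy')); shot('wrist','w3'); shot('side','sd3')
E
```

```text
far down 14.6 want 13.1
 width 34.1 t 5.625
  0.51 False in -2.5 z -3.7
  0.70 False in 0.0 z -4.2
  0.89 False in 0.6 z -3.8
  1.07 False in -0.6 z -5.8
  1.26 False in 0.0 z -5.3
  1.45 False in -0.5 z -4.1
 end False tab out by -5.0 z 57.4 w 33.6
 t 8.5583
```

```bash
python3 - <<'E'
import cv2,numpy as np
a=cv2.imread('pics/w3.png');b=cv2.imread('pics/sd3.png')
m=np.hstack([cv2.resize(a[40:340,60:460],(480,360)),cv2.resize(b[200:310,120:240],(320,293),interpolation=cv2.INTER_CUBIC)[:360].copy() if 0 else cv2.resize(b[200:320,125:231],(318,360),interpolation=cv2.INTER_CUBIC)])
cv2.imwrite('pics/m2.png',m)
E
```

```text
(no output)
```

View pics/m2.png

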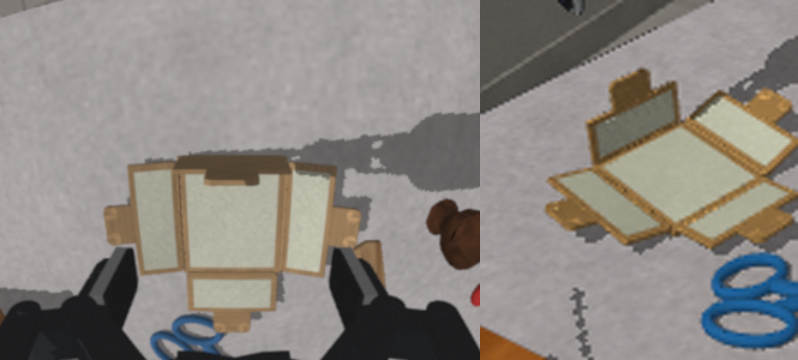

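The far wall now stands upright, with its tab tip at (231,183) in the left panel and (629,73) in the right. The other three walls are undisturbed. I'll refine the carton pose with these views, then fold the left, right and near walls.

```bash
cat > fit2.py <<'E'
import fit; from fit import *
w3,sd3=load('w3'),load('sd3')
E=lambda a:(60+a[0]/1.2,40+a[1]/1.2)
o3=[(lambda p:cw(p,(-55,45,6)),(188,272)),(lambda p:cw(p,(-55,-45,6)),(283,269))]
for n,uv in dict(left=(106,225),right=(360,228),near=(232,331)).items(): o3.append((lambda p,n=n:wp(p,n,64,0),uv))
for n,(a,b) in dict(left=((140,273),(130,166)),right=((336,168),(324,273)),near=((275,312),(190,308))).items():
    for sg,uv in ((1,a),(-1,b)): o3.append((lambda p,n=n,sg=sg:wp(p,n,40,sg*W[n][2]),uv))
def f2(p): q=p[:7].copy(); q[3]=p[7]; return wp(q,'far',64,0)
def res2(p):
    R=[fit.res(p[:7])]+[wproj(w3,w3['ee'],w3['q'],g(p))[0]-E(uv) for g,uv in o3]
    R+=[wproj(w3,w3['ee'],w3['q'],f2(p))[0]-E((231,183)), proj(sd3,f2(p))[0]-(125+149/3,200+73/3)]
    return np.concatenate(R)
s=least_squares(res2,[528,181,-.266,.32,.23,.15,.26,1.57],loss='soft_l1',x_scale=[10,10,.1,.1,.1,.1,.1,.1])
print(s.x.round(3)); print(res2(s.x)[-2*len(o3)-4:].reshape(-1,2).round(1).tolist()); np.save('carton.npy',s.x[:7])
E
python3 fit2.py && python3 - <<'E'
from fold import *
p=np.load('carton.npy')
print(fold('left',p)); shot('wrist','w4')
E
```

```text
[ 5.28254e+02  1.80812e+02 -2.67000e-01  3.29000e-01  2.11000e-01
  1.42000e-01  2.63000e-01  1.54300e+00]
[[-3.5, 1.4], [-1.5, 4.1], [0.1, 0.6], [-0.7, -0.3], [0.4, -0.1], [0.4, 1.3], [-2.2, -0.6], [1.4, -1.6], [0.4, 2.6], [0.8, -1.3], [-0.8, 1.9], [0.9, 0.1], [-0.1, -0.5]]
left down 7.6 want 6.9
 width 34.0 t 10.75
  0.42 False in 1.0 z -1.6
  0.62 False in 1.3 z -2.4
  0.83 False in 1.2 z -4.2
  1.04 False in 0.9 z -3.6
  1.24 False in 0.9 z -2.7
  1.45 False in 0.1 z -2.9
 end False tab out by -4.8 z 57.1 w 33.1
 t 13.7333
True
```

```bash
python3 - <<'E'
from fold import *
p=np.load('carton.npy')
if fold('right',p): fold('near',p,h=8,s=58)
print(monitor.sense()['ee_pos'])
shot('wrist','w5'); shot('side','sd5'); shot('scene','sc5')
a=cv2.imread('pics/w5.png');b=cv2.imread('pics/sd5.png');c=cv2.imread('pics/sc5.png')
R=lambda i,x,y,w,h,W_,H_:cv2.resize(i[y:y+h,x:x+w],(W_,H_),interpolation=cv2.INTER_CUBIC)
cv2.imwrite('pics/m3.png',np.vstack([R(a,106,40,300,113,796,300),np.hstack([R(b,140,200,100,75,400,300),R(c,165,110,100,75,400,300)])[:,:796]]))
E
```

```text
right down 10.1 want 9.8
 width 34.0 t 15.6
  0.46 False in 1.3 z -3.9
  0.66 False in 1.9 z -3.2
  0.86 False in 1.6 z -5.1
  1.05 False in 0.3 z -4.2
  1.25 False in 0.2 z -2.5
  1.45 False in -1.2 z -1.9
 end False tab out by -4.6 z 56.5 w 33.8
 t 18.5333
near down 6.5 want 6.2
 width 33.9 t 20.5333
  0.36 False in -0.7 z -17.1
  0.58 False in -0.5 z -18.1
  0.80 False in -0.2 z -18.2
  1.01 False in 0.0 z -18.0
  1.23 False in -1.5 z -14.7
  1.45 False in -2.5 z -13.8
 end False tab out by -6.1 z 57.9 w 33.3
 t 23.5667
[482.35107252 192.75215909 141.45673128]
```

View pics/m3.png

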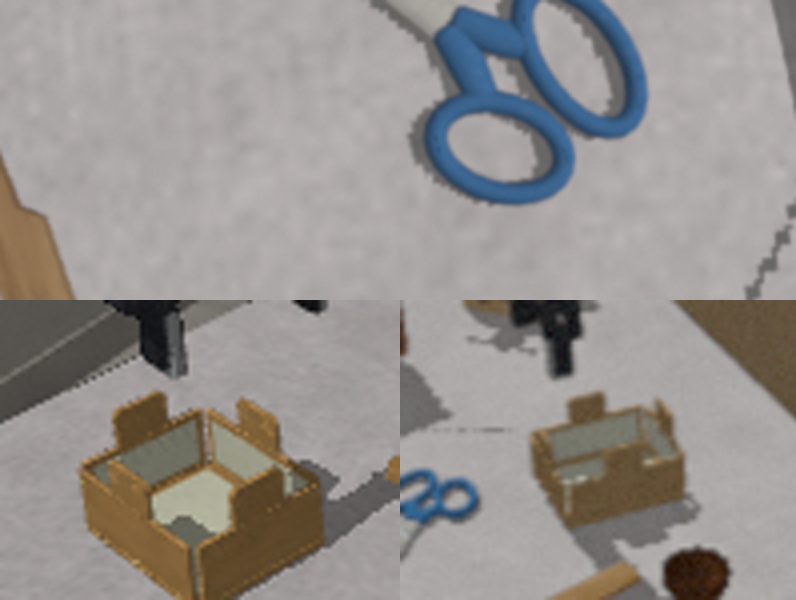

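All four walls now stand: the side panel shows tab tips at (140,402), (258,408), (258,474) and (130,472), and the scissors are untouched. I'll estimate the wall angles from the tip pixels and take a wrist view on the way to the rooster.

```bash
python3 - <<'E'
from fit import *
from plant import r, monitor
p=np.load('carton.npy'); sd5,sc5=load('sd5'),load('sc5')
S=dict(far=(140,102),right=(258,108),near=(258,174),left=(130,172)); C=dict(left=(186,96),far=(263,104),right=(230,152))
for n in N:
    def rs(t,both=True):
        pp=p.copy(); pp[3+N.index(n)]=t[0]; X=wp(pp,n,64,0)
        e=[proj(sd5,X)[0]-(140+S[n][0]/4,200+S[n][1]/4)]
        if n in C: e.append(proj(sc5,X)[0]-(165+C[n][0]/4,110+C[n][1]/4))
        return np.concatenate(e)
    s=least_squares(rs,[1.5]); print(n,s.x.round(3),s.fun.round(1))
q=quat([0,0,-1],[0,-1,0])
r.move_to([590,150,330],q); d=shot('wrist','w6'); print(monitor.sense()['time_s'])
X=cw(p,np.array([0,0,40])); u=wproj(d,d['ee'],d['q'],X)[0]; print(u)
x,y=(u-[75,56]).astype(int); print(x,y); cv2.imwrite('pics/w6c.png',cv2.resize(d['image'][y:y+112,x:x+150,::-1],(800,597),interpolation=cv2.INTER_CUBIC))
E
```

```text
far [1.594] [ 0.4 -1.2 -0.4  0. ]
left [1.563] [-0.3 -1.4 -0.2 -0.8]
near [1.561] [ 0.1 -0.1]
right [1.563] [ 0.5 -1.5 -1.7 -1.6]
25.475
[233.79182195 186.77742357]
158 130
```

View pics/w6c.png

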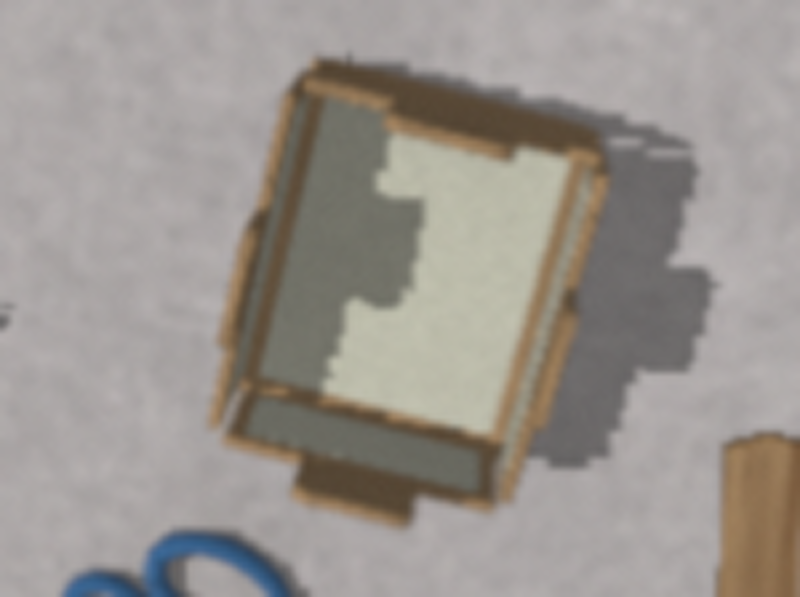

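```bash
python3 - <<'E'
from fit import *
from plant import r, monitor, fingers
p=np.load('carton.npy'); d=load('w6'); print('carton',p[:3],'w6 tips centre',onz(*wray(d,d['ee'],d['q'],(158+400/5.333,130+325/5.333)),70).round(1))
yaw=-.125; h=np.array([np.cos(yaw),np.sin(yaw),0]); l=np.array([-h[1],h[0],0])
q=quat([0,0,-1],-l); g=np.array([491.4,-262.6,0])-h*1
r.move_to(g+[0,0,240],q); r.move_straight(g+[0,0,63],vel=200,f_stop=15)
fingers.clamp(20); s=monitor.sense(); print(s['ee_pos'],s['width'],s['grip_force'],s['contact_force'].round(1),s['time_s'])
d=shot('wrist','w7'); sd=shot('side','sd7'); sc=shot('scene','sc7')
R=lambda i,x,y,w,h,W_,H_:cv2.resize(i[y:y+h,x:x+w,::-1],(W_,H_),interpolation=cv2.INTER_CUBIC)
cv2.imwrite('pics/m7.png',np.hstack([R(sd['image'],250,100,80,120,400,600),R(sc['image'],260,150,80,120,400,600)]))
E
```

```text
carton [ 5.28254353e+02  1.80811942e+02 -2.66553719e-01] w6 tips centre [532.1 179.9  70. ]
[ 490.64279047 -262.46624371   63.24051831] 21.648010911530363 18.239883484784514 [-0.2  0.5  3. ] 28.7083
```

View pics/m7.png

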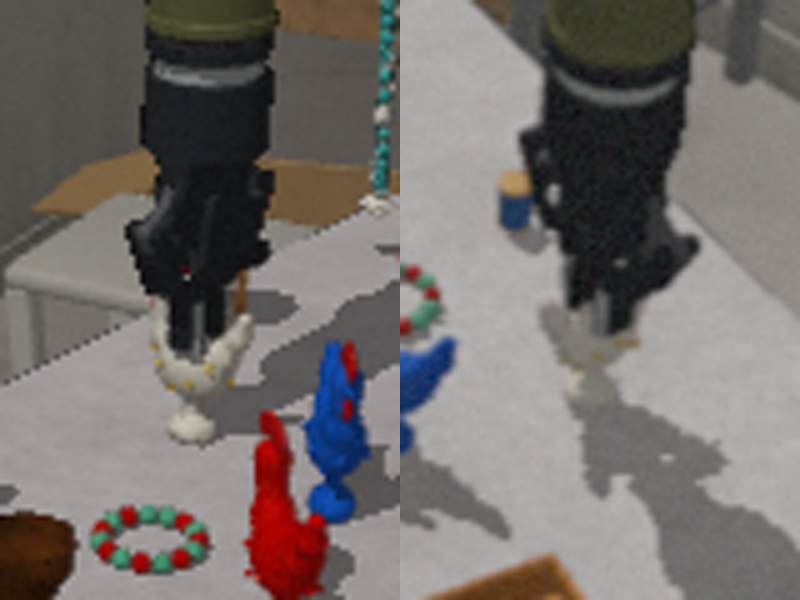

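The egg has already narrowed to 21.6 mm at this height, so I'll grip slightly lower and test with a small lift. A high grip is still wanted, so that the opening fingers clear the side tabs, whose tops are at z=70.

```bash
python3 - <<'E'
from h import *
from plant import r, monitor, fingers
g=np.array([490.5,-262.5,58.5])
fingers.release(); r.move_straight(g,vel=100); fingers.clamp(30)
P=lambda:(lambda s:print(s['ee_pos'].round(1),round(s['width'],2),round(s['grip_force'],1),s['contact_force'].round(1),s['time_s']))(monitor.sense())
P(); r.move_straight(g+[0,0,4],vel=30); P(); r.dwell(.5); P(); shot('side','sd8'); shot('scene','sc8')
E
```

```text
[ 490.6 -262.5   58.7] 24.57 27.1 [-0.5  0.9  3.2] 30.3333
[ 490.5 -262.6   62.6] 25.06 26.6 [ 0.2  0.5 -0.4] 30.6167
[ 490.5 -262.5   62.5] 24.61 26.6 [ 0.1 -0.1 -1.7] 31.1167
```

```bash
python3 - <<'E'
from fit import *
from plant import r, monitor
p=np.load('carton.npy'); d=load('w6'); c,s=np.cos(p[2]),np.sin(p[2])
for n,uv,z in [('nearleft floor',(250,385),6),('nearright floor',(500,437),6),('farright floor',(578,155),6),('left tip',(240,290),70),('right tip',(556,362),70),('far tip',(450,142),70),('near tip',(353,507),70),('nl top',(232,437),46),('nr top',(492,503),46),('fl top',(307,85),46),('fr top',(590,155),46)]:
    X=onz(*wray(d,d['ee'],d['q'],(158+uv[0]/5.333,130+uv[1]/5.333)),z)-[p[0],p[1],0]; print(n,round(c*X[0]+s*X[1],1),round(-s*X[0]+c*X[1],1))
e=monitor.sense()['ee_pos']
r.move_straight([490.5,-262.5,190],vel=200); st=monitor.sense(); print(st['width'],st['contact_force'].round(1),st['time_s']); shot('side','sd9'); shot('scene','sc9'); shot('wrist','w9')
E
```

```text
nearleft floor -51.5 40.3
nearright floor -47.5 -41.1
farright floor 47.7 -39.6
left tip 2.1 44.3
right tip 4.8 -43.2
far tip 56.1 -0.1
near tip -52.4 -0.1
nl top -52.0 39.3
nr top -52.0 -40.2
fl top 56.0 41.3
fr top 57.2 -38.7
24.673756664529417 [-0.1  0.5 -1.5] 32.0
```

```bash
python3 - <<'E'
from fit import *
from plant import r, monitor
p=np.load('carton.npy'); C=cw(p,np.array([1.3,.2,0])); h=np.array([np.cos(p[2]),np.sin(p[2]),0]); l=np.array([-h[1],h[0],0])
q=quat([0,0,-1],-l); g=C-h*.9
P=lambda:(lambda s:print(s['ee_pos'].round(1),round(s['width'],2),s['contact_force'].round(1),s['time_s']))(monitor.sense())
print(g); r.move_to(g+[0,0,190],q); P()
r.move_straight(g+[0,0,74],vel=120); r.dwell(.3); P(); st=r.move_straight(g+[0,0,62.5],vel=20,f_stop=4); print(st); P()
sd=shot('side','sd10'); sc=shot('scene','sc10')
E
```

```text
[528.69290836 180.89951544   0.        ]
[529.2 179.  190. ] 24.79 [ 0.3 -1.  -0.8] 33.7833
[528.9 181.   74.4] 25.05 [-0.2 -0.5 -1.1] 35.2
True
[528.7 181.   64.7] 24.95 [-0.3 -1.   4.8] 35.6833
```

Floor contact came at TCP z=64.7, as predicted. I'll rise 2.6 mm so the opening fingers clear the tabs, release and withdraw straight up.

```bash
python3 - <<'E'
from fit import *
from plant import r, monitor, fingers
p=np.load('carton.npy')
e=np.array([528.7,180.9,67.2])
r.move_straight(e,vel=20); r.dwell(.4); print(monitor.sense()['ee_pos'])
fingers.release(); print(monitor.sense()['contact_force'].round(1))
r.move_straight(e+[0,0,150],vel=150); r.move_to([480,-120,300],quat([0,0,-1],[0,-1,0]))
print(monitor.sense()['time_s'])
w=shot('wrist','w11'); sd=shot('side','sd11'); sc=shot('scene','sc11')
R=lambda i,x,y,w,h,W_,H_:cv2.resize(i[y:y+h,x:x+w,::-1],(W_,H_),interpolation=cv2.INTER_CUBIC)
u=wproj(w,w['ee'],w['q'],cw(p,np.array([0,0,50])))[0]; print(u); x,y=np.clip((u-[50,38]).astype(int),0,[412,308]); print(x,y)
cv2.imwrite('pics/m11.png',np.vstack([np.hstack([R(sd['image'],140,180,100,75,400,300),R(sc['image'],165,90,100,75,400,300)]),np.hstack([R(w['image'],x,y,100,75,400,300),R(sd['image'],220,100,160,120,400,300)])]))
E
```

```text
[528.63695195 180.88352769  67.12050159]
[0.9 0.4 0.2]
39.45
[ 59.32530627 127.94750614]
9 89
```

View pics/m11.png

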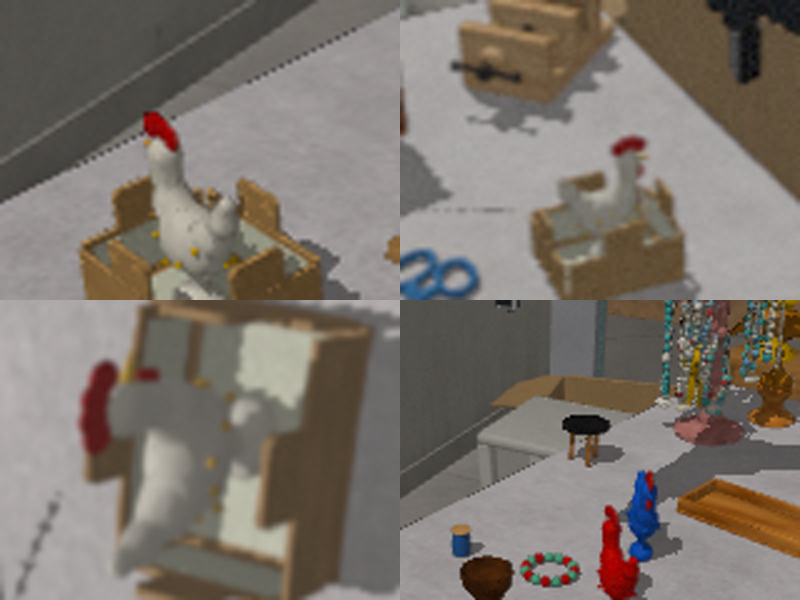

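The rooster stands in the carton with its comb up. The far, right and near walls look upright, and the stool, spool and bracelet are in place. The left tab is hard to see, so I'll check it and the rooster's pose numerically.

```bash
python3 - <<'E'
from fit import *
p=np.load('carton.npy'); T=dict(far=1.594,left=1.563,near=1.561,right=1.563)
A={k:load(k) for k in('sd5','sd11','sc5','sc11')}
c,s=np.cos(p[2]),np.sin(p[2]); loc=lambda X:(round(c*(X[0]-p[0])+s*(X[1]-p[1]),1),round(-s*(X[0]-p[0])+c*(X[1]-p[1]),1),round(X[2],1))
for n in N:
    for v in('sd','sc'):
        a,b=[A[v+k]['image'].astype(float) for k in('5','11')]; D=[];V=[]
        for ss in (20,35,44,52,60):
            for t in (-12,0,12):
                pp=p.copy(); pp[3+N.index(n)]=T[n]; u=np.round(proj(A[v+'5'],wp(pp,n,ss,t))[0]).astype(int)
                D.append(int(np.abs(a[u[1],u[0]]-b[u[1],u[0]]).max()))
        print(n,v,np.array(D).reshape(5,3).tolist())
w=load('w11'); sd,sc=A['sd11'],A['sc11']
SD=lambda x,y:ray(sd,(140+x/4,180+y/4)); SC=lambda x,y:ray(sc,(165+(x-400)/4,90+y/4)); WR=lambda x,y:wray(w,w['ee'],w['q'],(9+x/4,89+(y-300)/4))
for n,rs in dict(comb=[SD(160,132),SC(628,146),WR(98,408)],tail=[SD(227,203),SC(570,187),WR(122,570)]).items(): X,e=tri(rs); print(n,loc(X),round(e,1))
print('foot on z 10',loc(onz(*WR(250,420),10)))
for n,a,b in [('spool',(442,303),None)]: pass
E
python3 - <<'E'
import cv2,numpy as np
a=cv2.imread('pics/side0.png').astype(int);b=cv2.imread('pics/sd11.png').astype(int)
for n,(x,y) in dict(spool=(382,306),bangle=(437,324),stool=(460,237)).items():
    x,y=int(x/1.5625),int(y/1.5625); print(n,np.abs(a-b)[y-10:y+11,x-14:x+15].mean().round(2))
E
```

```text
far sd [[60, 7, 7], [82, 3, 5], [124, 4, 5], [116, 6, 7], [85, 5, 3]]
far sc [[2, 6, 4], [5, 5, 6], [6, 8, 6], [2, 6, 5], [3, 2, 6]]
left sd [[6, 6, 5], [6, 8, 7], [4, 6, 6], [5, 8, 5], [8, 6, 7]]
left sc [[4, 4, 10], [96, 47, 34], [57, 80, 54], [7, 7, 53], [7, 1, 7]]
near sd [[6, 6, 6], [7, 4, 3], [3, 4, 5], [4, 4, 6], [5, 5, 6]]
near sc [[6, 7, 3], [7, 2, 3], [7, 2, 2], [5, 7, 5], [8, 2, 10]]
right sd [[6, 8, 6], [6, 6, 5], [3, 4, 6], [4, 6, 6], [6, 6, 8]]
right sc [[7, 12, 6], [4, 7, 4], [6, 10, 2], [2, 6, 5], [2, 5, 7]]
comb (np.float64(25.8), np.float64(2.5), np.float64(113.9)) 1.0
tail (np.float64(-32.6), np.float64(0.4), np.float64(92.9)) 4.1
foot on z 10 (np.float64(8.3), np.float64(4.4), np.float64(10.0))
spool 3.17
bangle 3.23
stool 8.26
```

All four walls are unchanged since folding. The rooster is upright, with its comb at z≈114 as expected. It is centred within about 2–3 mm and about 0.04 rad off lengthwise, and the bystanders haven't moved. Handing in.

```bash
python3 -c "
from plant import order
print(order.finish_job())"
```

```text
the job is handed in; nothing more can be done
None
```

The job is handed in at about 39.5 s on the robot's clock: all four carton walls stand upright, the white rooster stands lengthwise in the middle of the floor, and the spool, stool and bead bracelet are where they were.

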